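# Load a stacking rack and socket the second rack onto its corner posts

## Task

Lay the timber offcut that lies behind the vice flat and lengthwise on the deck of the green stacking rack and let go of it. Then lift the yellow rack by its black handle and, still holding it, lower it gently and level onto the green one so that all four of its feet are fully home in the green rack's corner cups with the offcut stored in between, and only then let go. Do not shove the green rack along the bench or disturb the tape measure, the pliers and the paint tin.

Things in the scene. Friction and masses are not known exactly. Their poses are not given: they have to be found in the camera images.
- lower_rack: green steel stacking rack standing loose on the bench, 2.5 kg, 184 x 134 x 82 mm, no handle. Origin: centre of its footprint on the bench; x along the long side, y the short side, z up; alike when turned half round. Deck top 29 mm above the origin, 146 x 96 mm clear inside the rails, which stand 11 mm above the deck. Corner posts: see point lower_seat.
- lower_seat (a point): point at the centre of the green rack, 60 mm above its origin, level with the floors of its four corner cups; axes as the rack. Cup centres at x = +-75, y = +-50 mm; each cup is square, open at the top, 19 mm wide inside, with a mouth flared to about 30 mm at the rim 22 mm above the floor. The yellow rack is home when its origin is at this point, either way round.
- upper_rack: yellow rack of the same make and size standing on the bench, 0.41 to 0.69 kg. Origin: centre of its footprint at the underside of its feet; x along the long side, y the short side, z up. Feet: 14 mm square steel pegs at x = +-75, y = +-50 mm, bare for 24 mm below the thicker posts; they fit the green rack's cups. Deck underside 26 mm, cup rims 82 mm above the origin.
- upper_grip (a point): middle of the black rubber grip of the yellow rack's bail handle, 107.5 mm above the rack's origin. The grip is a bar 16 mm wide, 16 mm high and 90 mm long, its length along the rack's x; its axes are those of the rack.
- offcut: loose offcut of light-brown timber, 45 x 110 x 35 mm high, 83 g, lying flat on the bench behind the fixed blue vice (vice up to 135 mm high, between the two racks); origin: centre of its underside, y along its 110 mm length, z up.
- tape_measure: yellow tape measure lying on the bench just beyond the green rack (not the one far left by the tool box), 62 x 85 x 37 mm, a bystander; origin: centre of its underside.
- pliers: red-handled combination pliers lying flat on the bench left of the green rack (not the pair far left by the tool box), 60 x 190 x 13 mm, a bystander; origin: centre of their underside, y along their length.
- paint_tin: white and blue paint tin standing at the right rear corner of the bench, 78 mm across, 77 mm high, a bystander; origin: centre of its underside. Right of the bench a tall grey steel cabinet fills the room from x = 0.45 m on and right of y = -0.39 m: draw back and swing in before reaching out.

How it is judged:
On the way, in this order (a step that is already met when the one before it is completed fails the run):
1. the offcut lies flat on the green rack's deck, let go (z of offcut in the frame of lower_rack between 0.025 and 0.034 m and horizontal distance between offcut and lower_rack below 0.035 m and angle between offcut's own z axis and vertical below 0.08 rad and contact force between the fingers and offcut below 0.1 N), for 0.2 s.
2. the yellow rack, still held, has all its feet down in the green rack's cups (contact force between the fingers and upper_rack above 0.5 N and horizontal distance between upper_rack and lower_rack below 0.008 m and angle between the x axis of upper_rack and the x axis of lower_rack, either way round below 0.08 rad and z of upper_rack in the frame of lower_rack below 0.075 m and angle between upper_rack's own z axis and vertical below 0.1 rad), for 0.05 s.
At the end, for the whole second after the job is handed in: Yellow rack level (0.03 rad) on the green one, centres within 6 mm, turned within 0.07 rad either way round, origin 55 to 63 mm above the green rack's: four feet home. Green rack flat on the bench, offcut flat on its deck within 35 mm of its centre. All at rest, released (horizontal distance between upper_rack and lower_rack below 0.006 m and z of upper_rack in the frame of lower_rack between 0.055 and 0.063 m and angle between the x axis of upper_rack and the x axis of lower_rack, either way round below 0.07 rad and angle between each of upper_rack, lower_rack's own z axis and vertical below 0.03 rad and height (world z) of lower_rack below 0.005 m and z of offcut in the frame of lower_rack between 0.025 and 0.034 m and horizontal distance between offcut and lower_rack below 0.035 m and angle between offcut's own z axis and vertical below 0.08 rad and linear speed of each of upper_rack, offcut below 0.02 m/s); the robot touches nothing.
It fails at once if the green rack is shoved more than 40 mm (distance of lower_rack from where it was at the start of the episode above 0.04 m).
It fails at once if the yellow rack is set down on the green one with more than 80 N (contact force between upper_rack and lower_rack above 80 N).
It fails at once if the yellow rack is tipped more than 0.5 rad (angle between upper_rack's own z axis and vertical above 0.5 rad).
It fails at once if the tape measure, the pliers or the paint tin is moved more than 25 mm (distance of any of tape_measure, pliers, paint_tin from where it was at the start of the episode above 0.025 m).
It also fails if it takes over 64 s, if anything falls off the work surface, if the arm or the gripper's body presses on something with over 40 N, if the wrist force passes 120 N, or if a joint passes its speed limit or range.

## Robot

A 6-joint arm with a two-finger parallel gripper is mounted at the origin on a cart in front of the work surface, level with it; the furniture and walls round the work are solid. World frame = base frame: x ahead of the robot, y to its left, z up, the work surface at z = 0. Lengths are in m, angles in rad, forces in N, time in s.
With the tool pointing down it reaches from about 0.35 to 0.85 m from the base axis. Payload 8.1 kg.
Tool frame: the origin (TCP) lies midway between the tips of the shut fingers; the grasp point (between the pads) lies 19 mm behind it; z points along the fingers, y is the direction in which the jaws open and shut (so a half turn about z gives the same grasp; the last joint's range is limited). The gripper opens to 85 mm and grips with 20 to 120 N. Pads are 22 mm wide; open, the fingers measure 114 mm over their backs; the gripper's body (76 mm by 85 mm) begins 54 mm behind the grasp point. The pads swing forward as they close: fully open they stand 13 mm farther back than shut.
Start: joints at [1.221, 0.13, 1.488, -0, 1.523, -0.085], TCP at [0.157, 0.579, 0.231] pointing down, gripper open.
Joint ranges: [-2.96, 2.96], [-0.89, 2.26], [0.02, 2.5], [-1.34, 4.48], [0, 2.73], [-2.66, 2.66]. Speed limits (rad/s): [2.39, 2.39, 2.79, 3.14, 3.14, 3.14].

## Interface

Orientations are given as a unit quaternion [x, y, z, w].
In Python, from cell import arm, optics gives the robot as it stands. The module is installed in compiled form; this text tells all that it offers.
- The arm moves only by the shell command python3 -m handwheel 'ROWS' [OPENING] [FORCE]. ROWS is JSON, one flat list of numbers, 4 for each row, row after row: the shift along the tool's x, y, z in m, then the turn about the tool's z in rad. A call has 1 to 10 rows; each row shifts and turns the commanded pose from where the row before left it, along the tool's axes as they then stand; what a row does not reach is not made up. A row lasts 1/12 s, in which the tool goes at most 41.7 mm and 7.16 degrees, less where a joint would pass 70% of its speed; a pose out of reach is approached as far as the arm can. A call with a gripper value outside its range is refused whole. OPENING is the gripper's target within -1 to 1 (shut at 1, half-way at 0, fully open at -1), set as the call begins (- or left out, the last holds). The fingers move at their own pace and stop on an object; FORCE is the grip in N (left out, the last holds). Time passes only in rows, so rows that do not move let the fingers close. It gives the time, the measured TCP pose, the force and the opening at its end, in the units of the state.
- arm.read_state(): the state, without advancing time (a new reading comes with each control period).
- optics.camera(name): name is "side" or "top" or "wrist"; returns the picture (480x640x3 uint8, red, green, blue); there is no depth.
- optics.camera_model(name): a dict with "mtx" (3x3 intrinsics, pixels), "cam_to_world" (4x4, takes a point from camera to world coordinates); the wrist camera has in their place "tool_from_camera" (4x4, takes a point from camera to tool coordinates, whose origin is the TCP and whose axes are the flange's). Camera axes: x right, y down, z forward; pixel columns grow to the right and rows downward; lengths in m; the calibration is good to about 2 mm. A picture is of the moment at which its call begins: read the wrist's pose just before it. camera_model takes no time and is no camera call.
- arm.close_job(): hands the job in, once; it reports no verdict.
The state is a dict: "time_s": time; "joint_positions": joint angles; "qd": joint speeds; "joint_efforts": joint torques, N m; "tcp_pos": TCP position; "tool_rot": TCP orientation; "wrist_force": force on the tool from outside, world axes, zero at the start; "wrist_torque": the same for the moment, N m; "width": opening from 0.0 (shut) to 1.0 (fully open).
Only numpy, scipy, OpenCV 4.12 (cv2) and the standard library are available. Lean on these libraries where they do the work, as an engineer would, in place of code of your own. Each camera call takes 0.05 s, during which the arm holds its last target. There are 200 camera calls.

## Working session

There is one attempt and no reset: what is moved stays moved. The work goes in short steps, Python scripts to look and compute and a shell command to move; the robot and the scene stay as the last step left them, time stands still between calls to the robot, and variables do not carry over. Pictures are saved under pics/ and viewed, on a budget of 10 in all, crops included, one or two more only if the job needs it, and the job is handed in when it is done.

```bash
mkdir -p pics; python3 - <<'E'
from cell import arm, optics
import cv2, numpy as np
print(arm.read_state())
for n in ("side","top"):
    im=optics.camera(n); cv2.imwrite(f"pics/{n}0.png",im[:,:,::-1]); m=optics.camera_model(n)
    print(n,np.round(m["mtx"],2).tolist(),np.round(m["cam_to_world"],4).tolist())
print(np.round(optics.camera_model("wrist")["tool_from_camera"],4).tolist(),np.round(optics.camera_model("wrist")["mtx"],2).tolist())
E
```

```text
{'time_s': 0.0, 'joint_positions': array([ 1.22060733e+00,  1.31178592e-01,  1.48929843e+00, -3.54631457e-06,
        1.52299350e+00, -8.54048428e-02]), 'qd': array([-0.00010519,  0.00039969,  0.00074751,  0.00173325, -0.00064918,
        0.00150539]), 'joint_efforts': array([ 1.95804838e-03, -5.69378471e+01, -5.00571620e+01,  1.27845783e-04,
        1.39541994e-02,  1.14816393e-05]), 'tcp_pos': array([0.1568112 , 0.57856886, 0.2302235 ]), 'tool_rot': array([ 1.32005517e-01,  9.91248537e-01, -9.17135542e-04, -2.01154895e-04]), 'wrist_force': array([-0.88094998, -0.62090787,  0.16380544]), 'wrist_torque': array([-0.02317618, -0.02994107,  0.03623414]), 'width': 1.001343759563544}
side [[551.04, 0.0, 311.91], [0.0, 551.04, 243.17], [0.0, 0.0, 1.0]] [[-0.8614, -0.2748, 0.4272, -0.1164], [-0.5078, 0.4478, -0.7359, 1.4282], [0.0109, -0.8509, -0.5253, 0.9396], [0.0, 0.0, 0.0, 1.0]]
top [[477.79, 0.0, 316.55], [0.0, 477.79, 235.6], [0.0, 0.0, 1.0]] [[-0.019, -0.9831, 0.1822, 0.3516], [-0.9997, 0.0214, 0.0114, 0.2462], [-0.0151, -0.1819, -0.9832, 1.3387], [0.0, 0.0, 0.0, 1.0]]
[[-0.0, -0.964, -0.2659, 0.0664], [1.0, -0.0001, 0.0004, -0.0004], [-0.0004, -0.2659, 0.964, -0.1431], [0.0, 0.0, 0.0, 1.0]] [[427.93, 0.0, 321.67], [0.0, 427.93, 248.5], [0.0, 0.0, 1.0]]
```

View pics/top0.png

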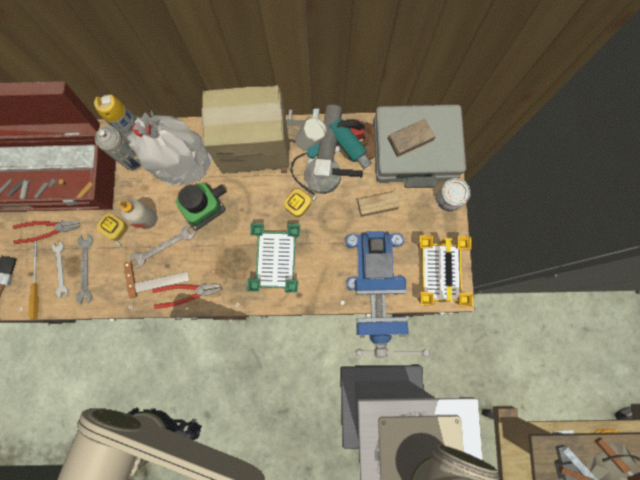

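View pics/side0.png

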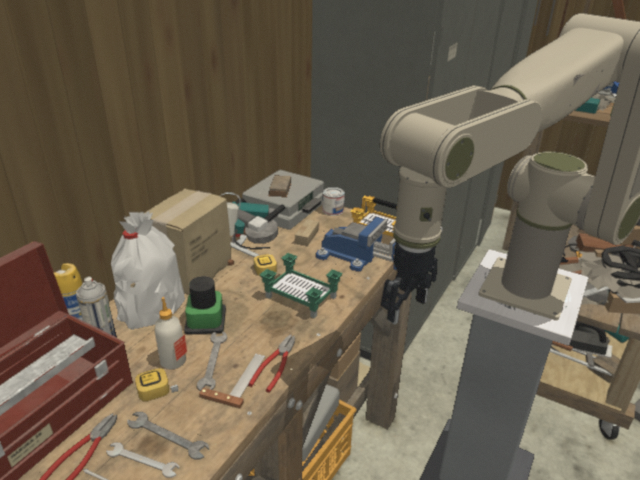

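Top view: green rack around (275,258), offcut (378,204), yellow rack (446,270), tape (297,203), vice (378,260), tin (453,193), pliers (190,294). Next I'll zoom in for accurate corners.

```bash
cat > h.py <<'E'
from cell import arm, optics
import cv2, numpy as np
from scipy.spatial.transform import Rotation as R
def cam(n, s=None):
    m=optics.camera_model(n); K=np.array(m["mtx"])
    if n=="wrist":
        T=np.eye(4); T[:3,:3]=R.from_quat(s["tool_rot"]).as_matrix(); T[:3,3]=s["tcp_pos"]
        return K, T@np.array(m["tool_from_camera"])
    return K, np.array(m["cam_to_world"])
def ray(C,uv,z):
    K,T=C; d=T[:3,:3]@np.linalg.solve(K,[uv[0],uv[1],1]); return T[:3,3]+d*(z-T[2,3])/d[2]
def proj(C,P):
    K,T=C; p=(np.atleast_2d(P)-T[:3,3])@T[:3,:3]; q=p@K.T; return q[:,:2]/q[:,2:]
def fit(C,pts,uv,x0):
    """pts body points Nx3, uv Nx2 -> x,y,yaw (z=0 base)"""
    from scipy.optimize import least_squares
    f=lambda x:(proj(C,R.from_euler('z',x[2]).apply(pts)+[x[0],x[1],0])-uv).ravel()
    r=least_squares(f,x0); return r.x, np.abs(r.fun).max()
def tool():
    s=arm.read_state(); M=R.from_quat(s["tool_rot"]).as_matrix()
    print("t",round(s["time_s"],2),"tcp",np.round(s["tcp_pos"],4),"x",np.round(M[:,0],3),"y",np.round(M[:,1],3),"z",np.round(M[:,2],3),"q",np.round(s["joint_positions"],2),"F",np.round(s["wrist_force"],1),"w",round(s["width"],3)); return s,M
E
python3 - <<'E'
from h import *
im=cv2.imread("pics/top0.png")[175:315,240:480]
cv2.imwrite("pics/topz.png",cv2.resize(im,None,fx=3.3333,fy=3.3333,interpolation=cv2.INTER_CUBIC))
C=cam("top")
for n,uv,z in (("offcut",(378,204),.035),("green",(275,258),.05),("yellow",(446,270),.08),("tape",(297,203),.03),("tin",(454,193),.077)): print(n,np.round(ray(C,uv,z),3))
tool()
E
```

```text
offcut [0.679 0.087 0.035]
green [0.531 0.375 0.05 ]
yellow [ 0.485 -0.078  0.08 ]
tape [0.689 0.315 0.03 ]
tin [ 0.695 -0.115  0.077]
t 0.1 tcp [0.1568 0.5786 0.2303] x [-0.965  0.262  0.   ] y [ 0.262  0.965 -0.002] z [-0.001 -0.002 -1.   ] q [ 1.22  0.13  1.49 -0.    1.52 -0.09] F [-0.3 -0.3 -0.2] w 1.0
```

View pics/topz.png

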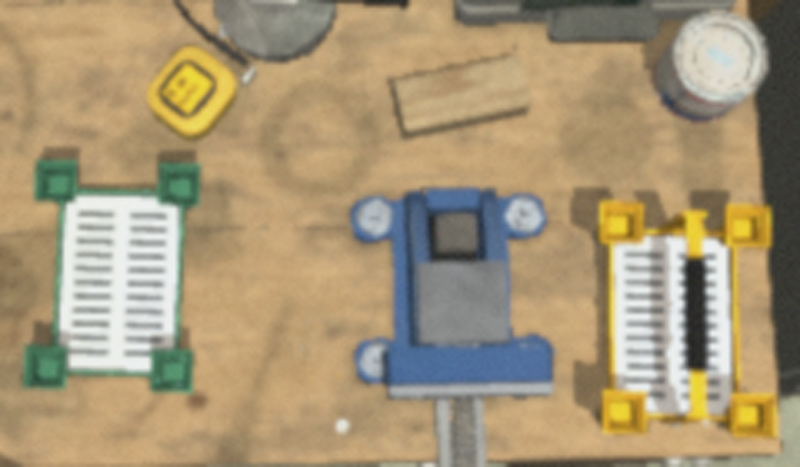

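Zoomed view: green cup rims at (57,180),(179,185),(46,366),(171,370); yellow's at (621,222),(748,227),(624,411),(753,415); offcut's top corners at about (390,80),(515,54),(527,104),(404,132).

```bash
python3 - <<'E'
from h import *
C=cam("top")
f=lambda a:np.array(a)*0.3+[240,175]
# body x ~ world x (far=+x), y ~ world y(left=+)
cup=np.array([[75,50,82],[75,-50,82],[-75,50,82],[-75,-50,82]])/1000
print("green",fit(C,cup,f([(57,180),(179,185),(46,366),(171,370)]),[.53,.375,0]))
print("yellow",fit(C,cup,f([(621,222),(748,227),(624,411),(753,415)]),[.485,-.08,0]))
o=np.array([[22.5,55,35],[22.5,-55,35],[-22.5,-55,35],[-22.5,55,35]])/1000
print("off",fit(C,o,f([(390,80),(515,54),(527,104),(404,132)]),[.68,.09,0]))
E
```

```text
green (array([ 0.52834802,  0.37497035, -0.05483472]), np.float64(0.3161182711414767))
yellow (array([ 0.48420702, -0.07754345, -0.04999591]), np.float64(0.37249727049942294))
off (array([0.68317106, 0.08796792, 0.19858541]), np.float64(0.7177933102456109))
```

```bash
python3 -m handwheel '[0,0,0,0.1107,0,0,0,0.1107,0,0,0,0.1107,0,0,0,0.1107,0,0,0,0.1107,0,0,0,0.1107,0,0,0,0.1107,0,0,0,0.1107,0,0,0,0.1107,0,0,0,0.1107]' -0.4 40
python3 -m handwheel '[-0.0293,0.0209,0,0,-0.0293,0.0209,0,0,-0.0293,0.0209,0,0,-0.0293,0.0209,0,0,-0.0293,0.0209,0,0,-0.0293,0.0209,0,0,-0.0293,0.0209,0,0,-0.0293,0.0209,0,0,-0.0293,0.0209,0,0,-0.0293,0.0209,0,0]' | tail -3
python3 -m handwheel '[-0.0293,0.0209,0,0,-0.0293,0.0209,0,0,-0.0293,0.0209,0,0,-0.0293,0.0209,0,0,-0.0293,0.0209,0,0,-0.0293,0.0209,0,0,-0.0293,0.0209,0,0,-0.0293,0.0209,0,0,-0.0293,0.0209,0,0,0,0,0,0]' | tail -3
python3 - <<'E'
from h import *
s,M=tool(); im=optics.camera("wrist"); cv2.imwrite("pics/w1.png",im[:,:,::-1]); C=cam("wrist",s)
o=np.array([[22.5,55,35],[22.5,-55,35],[-22.5,-55,35],[-22.5,55,35]])/1000
print(proj(C,R.from_euler('z',.1986).apply(o)+[.6832,.088,0]).round(1))
T=cam("top")
print("box",ray(T,(400,179),0),"vice",ray(T,(377,231),.1),ray(T,(377,231),.05))
E
```

```text
time_s: 0.93
tcp_pos: [0.1569, 0.5788, 0.2307]
tool_rot: [0.635, 0.772, -0.001, 0.0]
wrist_force: [-0.9, -0.4, -0.4]
width: 0.7
tool_rot: [0.633, 0.774, -0.0, -0.0]
wrist_force: [0.5, -0.0, 0.7]
width: 0.7
tool_rot: [0.635, 0.772, -0.001, 0.0]
wrist_force: [0.4, 1.5, -0.3]
width: 0.697
t 2.6 tcp [0.6592 0.1063 0.2293] x [-0.193  0.981 -0.002] y [ 0.981  0.193 -0.001] z [-0.001 -0.002 -1.   ] q [ 0.08  0.32  1.28 -0.    1.55 -0.11] F [ 0.4  1.5 -0.3] w 0.697
[[375.3 175.3]
 [371.6 306. ]
 [318.6 306.2]
 [317.7 175.5]]
box [0.76153335 0.01610659 0.        ] vice [0.58993423 0.10097745 0.1       ] [0.59955538 0.09511687 0.05      ]
```

View pics/w1.png

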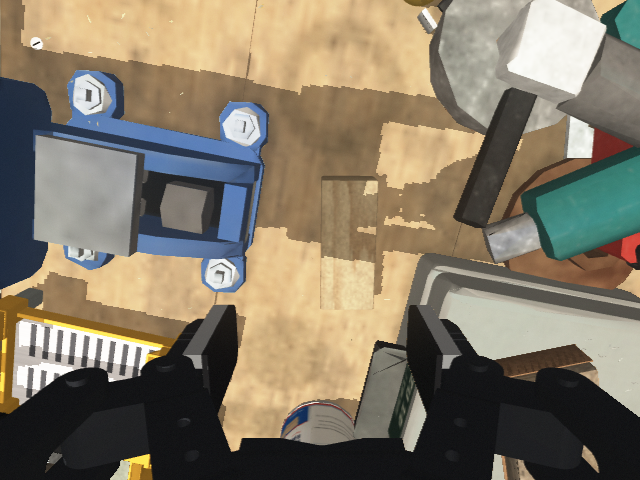

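Offcut's top face at (321,178),(377,180),(374,309),(320,308); toolbox front edge at about (385,345)–(425,255) is close to the far finger.

```bash
python3 - <<'E'
from h import *
s,M=tool(); C=cam("wrist",s)
o=np.array([[22.5,55,35],[22.5,-55,35],[-22.5,-55,35],[-22.5,55,35]])/1000
x,e=fit(C,o,np.array([(377,179),(374,309.5),(320,308.5),(321,178)]),[.68,.09,.2]); print(x,e)
d=M.T@np.r_[x[:2]-s["tcp_pos"][:2],0]; print("shift",d, "yaw tool y",np.arctan2(M[1,1],M[0,1]))
for uv in ((378,345),(420,258)):
  for z in (0.0,.05,.08): print(ray(C,uv,z), (M.T@(ray(C,uv,z)-np.r_[x[:2],0]))[:2])
E
```

```text
t 2.65 tcp [0.6576 0.1086 0.2294] x [-0.194  0.981 -0.   ] y [ 0.981  0.194 -0.002] z [-0.002 -0.001 -1.   ] q [ 0.09  0.31  1.28 -0.    1.55 -0.11] F [-0.9  0.5  0.2] w 0.699
[0.68361005 0.08852635 0.19372121] 0.9278280512849619
shift [-2.47811544e-02  2.16693032e-02 -3.90041650e-05] yaw tool y 0.19493812987675868
[ 0.73654307 -0.01078745  0.        ] [-0.10768623  0.0326927 ]
[0.72431043 0.01402557 0.05      ] [-0.08099582  0.02538283]
[0.71697085 0.02891339 0.08      ] [-0.06498157  0.0209969 ]
[0.75401871 0.08174797 0.        ] [-0.02028863  0.0677619 ]
[0.73943981 0.09413728 0.05      ] [-0.00533214  0.05574368]
[0.73069247 0.10157087 0.08      ] [0.00364175 0.04853274]
```

```bash
python3 -m handwheel '[0,0,0.02,0,0,0,0.02,0,0,0,0,0,0,0,0,0,0,0,0,0]' | head -2
python3 - <<'E'
from h import *
s,M=tool(); 
s2,_=arm.read_state(),0
im=optics.camera("wrist"); C=cam("wrist",s); s,M=tool(); T=cam("top")
cv2.imwrite("pics/w2.png",im[:,:,::-1])
t=cv2.imread("pics/top0.png")
a=cv2.resize(im[130:400,260:580,::-1],(640,540)); b=cv2.resize(t[165:225,355:405],None,fx=9,fy=9,interpolation=cv2.INTER_CUBIC)
b=cv2.resize(t[165:225,360:378],None,fx=8.8,fy=9,interpolation=cv2.INTER_CUBIC)[:, :160]
cv2.imwrite("pics/v2.png",np.hstack([a,b[:540]]))
E
```

```text
time_s: 3.07
tcp_pos: [0.6562, 0.1125, 0.1922]
t 3.07 tcp [0.6562 0.1125 0.1922] x [-0.198  0.98   0.   ] y [0.98  0.198 0.   ] z [ 0.  0. -1.] q [ 0.09  0.33  1.34  0.    1.48 -0.11] F [0.5 1.  0.9] w 0.697
t 3.12 tcp [0.6567 0.1124 0.193 ] x [-0.198  0.98  -0.   ] y [0.98  0.198 0.002] z [ 0.002  0.    -1.   ] q [ 0.09  0.32  1.33  0.    1.48 -0.11] F [ 0.3 -0.1  0.4] w 0.696
```

View pics/v2.png

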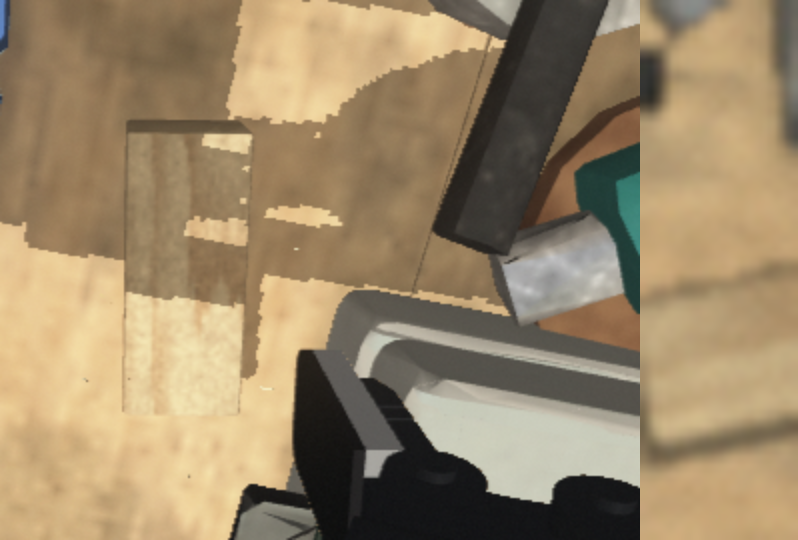

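Offcut top face corners at full-image (323.5,196),(386,196.5),(380,337),(321.5,336.5); toolbox corner at (432.5,276).

```bash
python3 - <<'E'
from h import *
s,M=tool(); C=cam("wrist",s); T=cam("top")
o=np.array([[22.5,55,35],[22.5,-55,35],[-22.5,-55,35],[-22.5,55,35]])/1000
x,e=fit(C,o,np.array([(386,196.5),(380,337),(321.5,336.5),(323.5,196)]),[.68,.09,.2]); print(x,e)
print("shift",M.T@np.r_[x[:2]-s["tcp_pos"][:2],0], "yaw",np.arctan2(M[1,1],M[0,1]))
for z in (.03,.05,.07,.09,.11): print(z,ray(C,(432.5,276),z)[:2],ray(T,(376,179),z)[:2],(M.T@(ray(C,(432.5,276),z)-np.r_[x[:2],0]))[:2])
E
```

```text
t 3.12 tcp [0.6567 0.1124 0.193 ] x [-0.198  0.98  -0.   ] y [0.98  0.198 0.002] z [ 0.002  0.    -1.   ] q [ 0.09  0.32  1.33  0.    1.48 -0.11] F [ 0.3 -0.1  0.4] w 0.696
[0.68663207 0.08500787 0.19169203] 0.705370572017614
shift [-3.28228714e-02  2.38742076e-02  4.97179933e-05] yaw 0.19964112206809193
0.03 [0.74756652 0.09059365] [0.75395883 0.08928898] [-0.00661353  0.06088879]
0.05 [0.74078009 0.09627971] [0.74780951 0.09168645] [0.0003028  0.05540279]
0.07 [0.73399366 0.10196577] [0.74166019 0.09408392] [0.00721913 0.04991679]
0.09 [0.72720723 0.10765183] [0.73551087 0.09648139] [0.01413545 0.04443079]
0.11 [0.72042079 0.1133379 ] [0.72936155 0.09887886] [0.02105178 0.0389448 ]
```

```bash
python3 -m handwheel '[-0.0115,0.0118,0.01,0,-0.0115,0.0118,0.02,0,0,0,0.03,0,0,0,0.03,0,0,0,0.03,0,0,0,0.03,0,0,0,0.03,0,0,0,0,0,0,0,0,0,0,0,0,0]'
python3 -m handwheel '[0,0,0,0,0,0,0,0,0,0,0,0,0,0,0,0,0,0,0,0,0,0,0,0,0,0,0,0,0,0,0,0]' 1 30
python3 -m handwheel '[0,0,-0.01,0,0,0,-0.02,0,0,0,-0.03,0,0,0,-0.03,0,0,0,-0.03,0,0,0,-0.03,0,0,0,-0.03,0,0,0,-0.03,0,0,0,0,0]'
```

```text
time_s: 3.95
tcp_pos: [0.6858, 0.0943, 0.0143]
tool_rot: [0.633, 0.774, 0.001, 0.001]
wrist_force: [0.7, -0.0, 0.7]
width: 0.7
time_s: 4.62
tcp_pos: [0.6868, 0.0943, 0.0155]
tool_rot: [0.633, 0.774, 0.002, 0.002]
wrist_force: [0.4, 0.4, 7.9]
width: 0.516
time_s: 5.37
tcp_pos: [0.6875, 0.0942, 0.2324]
tool_rot: [0.633, 0.774, 0.005, 0.005]
wrist_force: [0.9, 1.1, 1.7]
width: 0.519
```

```bash
python3 -m handwheel '[0.0309,-0.0109,0,0,0.0309,-0.0109,0,0,0.0309,-0.0109,0,0,0.0309,-0.0109,0,0,0.0309,-0.0109,0,0,0.0309,-0.0109,0,0,0.0309,-0.0109,0,0,0.0309,-0.0109,0,0,0.0309,-0.0109,0,0,0.0309,-0.0109,0,0]'
python3 -m handwheel '[0,0,0,-0.1197,0,0,0,-0.1197,0,0,0,-0.1197,0,0,0,-0.1197,0,0,0,-0.1197,0,0,0,-0.1197,0,0,0,-0.1197,0,0,0,-0.1197,0,0,0,-0.1197,0,0,0,-0.1197]'
python3 -m handwheel '[0,0,0,-0.1197,0,0,0,0,0,0,0,0,0,0,0,0]'
python3 - <<'E'
from h import *
s,M=tool(); im=optics.camera("wrist"); cv2.imwrite("pics/w3.png",im[:,:,::-1]); C=cam("wrist",s)
cup=np.array([[75,50,82],[75,-50,82],[-75,50,82],[-75,-50,82]])/1000
print(proj(C,R.from_euler('z',-.055).apply(cup)+[.5283,.375,0]).round(1)); tool()
E
```

```text
time_s: 6.2
tcp_pos: [0.5152, 0.3767, 0.2229]
tool_rot: [0.633, 0.774, 0.001, 0.0]
wrist_force: [-0.2, 0.8, -0.9]
width: 0.522
time_s: 7.03
tcp_pos: [0.5162, 0.3754, 0.2227]
tool_rot: [0.084, 0.996, 0.0, 0.001]
wrist_force: [-0.5, 0.2, -1.0]
width: 0.519
time_s: 7.37
tcp_pos: [0.5162, 0.3754, 0.222]
tool_rot: [0.03, 1.0, 0.0, 0.0]
wrist_force: [-0.6, -0.6, -0.8]
width: 0.518
t 7.37 tcp [0.5162 0.3754 0.222 ] x [-0.998  0.059 -0.001] y [0.059 0.998 0.   ] z [ 0.001  0.    -1.   ] q [ 0.55  0.24  1.39 -0.    1.52 -0.96] F [-0.6 -0.6 -0.8] w 0.518
[[391.3 347.4]
 [254.9 347.9]
 [400.5 135.9]
 [244.2 136.6]]
t 7.42 tcp [0.5161 0.3754 0.2218] x [-0.998  0.058 -0.   ] y [0.058 0.998 0.   ] z [ 0.001  0.    -1.   ] q [ 0.55  0.24  1.39  0.    1.52 -0.96] F [ 0.1 -0.  -0.9] w 0.522
```

View pics/w3.png

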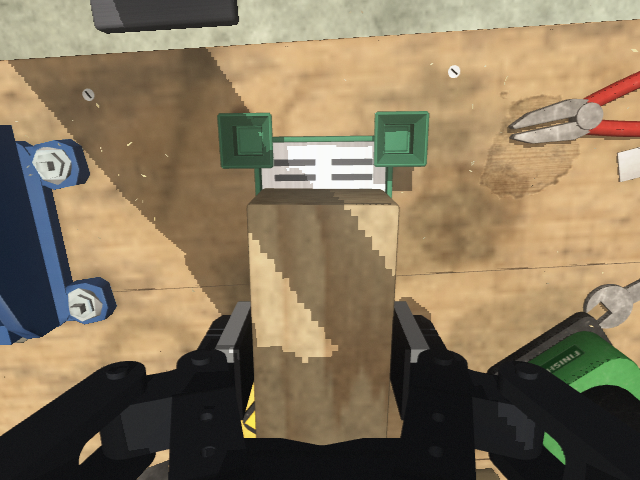

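```bash
python3 -m handwheel '[-0.004,0,0.02,0,0,0,0.03,0,0,0,0.03,0,0,0,0.03,0,0,0,0.03,0,0,0,0.02,0,0,0,0.01,0,0,0,0.004,0,0,0,0,0,0,0,0,0]'
```

```text
time_s: 8.25
tcp_pos: [0.5211, 0.3758, 0.049]
tool_rot: [0.028, 1.0, 0.001, 0.001]
wrist_force: [0.3, 0.1, -0.0]
width: 0.519
```

```bash
python3 -m handwheel '[0,0,0.002,0,0,0,0.002,0,0,0,0,0]'
python3 -m handwheel '[0,0,0,0,0,0,0,0,0,0,0,0,0,0,0,0]' -0.4
python3 -m handwheel '[0,0,-0.02,0,0,0,-0.03,0,0,0,-0.04,0,0,0,-0.04,0,0,0,-0.04,0,0,0,-0.03,0,0,0,0,0,0,0,0,0]'
python3 - <<'E'
from h import *
s,M=tool(); im=optics.camera("wrist"); cv2.imwrite("pics/w4.png",im[:,:,::-1]); tool()
E
```

```text
time_s: 8.5
tcp_pos: [0.5209, 0.3757, 0.0445]
tool_rot: [0.028, 1.0, 0.001, 0.001]
wrist_force: [0.3, -0.0, 0.5]
width: 0.521
time_s: 8.83
tcp_pos: [0.5201, 0.3751, 0.0434]
tool_rot: [0.028, 1.0, 0.0, 0.0]
wrist_force: [0.2, -0.0, 0.5]
width: 0.695
time_s: 9.5
tcp_pos: [0.5214, 0.376, 0.2468]
tool_rot: [0.028, 1.0, 0.002, 0.003]
wrist_force: [0.5, -0.7, -0.9]
width: 0.698
t 9.5 tcp [0.5214 0.376  0.2468] x [-0.998  0.055 -0.005] y [0.055 0.998 0.003] z [ 0.005  0.003 -1.   ] q [ 0.54  0.23  1.34 -0.    1.56 -0.97] F [ 0.5 -0.7 -0.9] w 0.698
t 9.55 tcp [0.5203 0.3753 0.2439] x [-0.998  0.055 -0.001] y [0.055 0.998 0.001] z [ 0.001  0.001 -1.   ] q [ 0.54  0.24  1.35  0.    1.56 -0.97] F [-0.3  0.3 -1.4] w 0.701
```

View pics/w4.png

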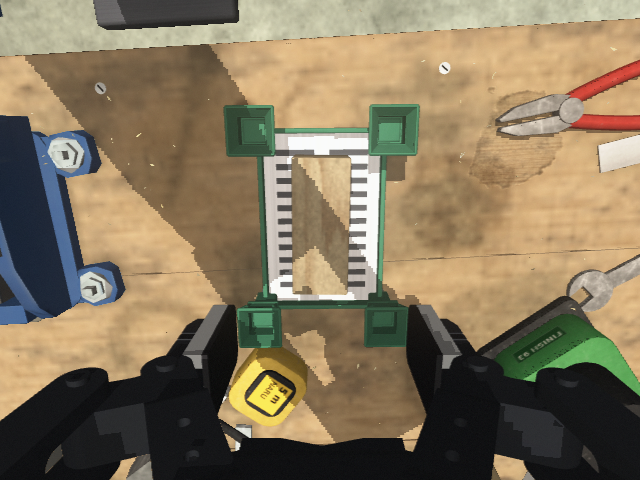

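The offcut lies centred and lengthwise on the deck; cup rims at (249.5,130.5),(394.5,130),(259.5,326),(386,325.5).

```bash
python3 - <<'E'
from h import *
s,M=tool(); C=cam("wrist",s)
cup=np.array([[-75,-50,82],[-75,50,82],[75,-50,82],[75,50,82]])/1000
uv=np.array([(249.5,130.5),(394.5,130),(259.5,326),(386,325.5)])
print(fit(C,cup,uv,[.53,.375,-.05]))
s2=dict(s); s2["tcp_pos"]=np.array([.5210,.3757,.2460]); print(fit(cam("wrist",s2),cup,uv,[.53,.375,-.05]))
o=np.array([[-55,-22.5,64],[-55,22.5,64],[55,-22.5,64],[55,22.5,64]])/1000
print(fit(C,o,np.array([(292,156),(351,156),(293,293),(347,294)]),[.53,.375,-.05]))
E
```

```text
t 9.55 tcp [0.5203 0.3753 0.2439] x [-0.998  0.055 -0.001] y [0.055 0.998 0.001] z [ 0.001  0.001 -1.   ] q [ 0.54  0.24  1.35  0.    1.56 -0.97] F [-0.3  0.3 -1.4] w 0.701
(array([ 0.52762914,  0.37508164, -0.05112789]), np.float64(2.495505010287957))
(array([ 0.52866721,  0.37545218, -0.05112908]), np.float64(1.7131265312559094))
(array([ 0.52656942,  0.37389591, -0.06596168]), np.float64(1.2197896467799865))
```

```bash
python3 -m handwheel '[0.0009,-0.025,-0.01,0,0.0009,-0.035,0,0,0.0009,-0.035,0,0,0.0009,-0.035,0,0,0.0009,-0.035,0,0,0.0009,-0.035,0,0,0.0009,-0.035,0,0,0.0009,-0.035,0,0,0.0009,-0.035,0,0,0.0009,-0.035,0,0]'
python3 -m handwheel '[0.0009,-0.035,0,0,0.0009,-0.035,0,0,0.0009,-0.035,0,0,0,-0.009,0,0,0,0,0,0,0,0,0,0,0,0,0,0]'
python3 - <<'E'
from h import *
s,M=tool(); im=optics.camera("wrist"); cv2.imwrite("pics/w5.png",im[:,:,::-1]); C=cam("wrist",s); tool()
cup=np.array([[75,50,82],[75,-50,82],[-75,50,82],[-75,-50,82],[0,0,115.5],[45,0,115.5],[-45,0,115.5]])/1000
print(proj(C,R.from_euler('z',-.05).apply(cup)+[.4842,-.0775,0]).round(1))
E
```

```text
time_s: 10.38
tcp_pos: [0.4906, 0.0347, 0.2506]
tool_rot: [0.027, 1.0, 0.0, -0.002]
wrist_force: [0.4, -0.9, -0.1]
width: 0.699
time_s: 10.97
tcp_pos: [0.483, -0.0764, 0.2521]
tool_rot: [0.027, 1.0, 0.001, -0.001]
wrist_force: [0.1, 0.1, 0.9]
width: 0.7
t 10.97 tcp [ 0.483  -0.0764  0.2521] x [-0.999  0.055  0.002] y [0.055 0.999 0.001] z [-0.002  0.001 -1.   ] q [-0.26 -0.18  1.76  0.    1.57 -1.78] F [0.1 0.1 0.9] w 0.7
t 11.02 tcp [ 0.4832 -0.0762  0.2525] x [-0.999  0.054  0.001] y [0.054 0.999 0.001] z [-0.001  0.001 -1.   ] q [-0.26 -0.18  1.76  0.    1.57 -1.78] F [-0.2 -0.  -0. ] w 0.7
[[384.2 317.1]
 [258.3 317.7]
 [391.4 119.9]
 [248.9 120.6]
 [320.7 235.4]
 [321.  297.9]
 [320.3 167.5]]
```

View pics/w5.png

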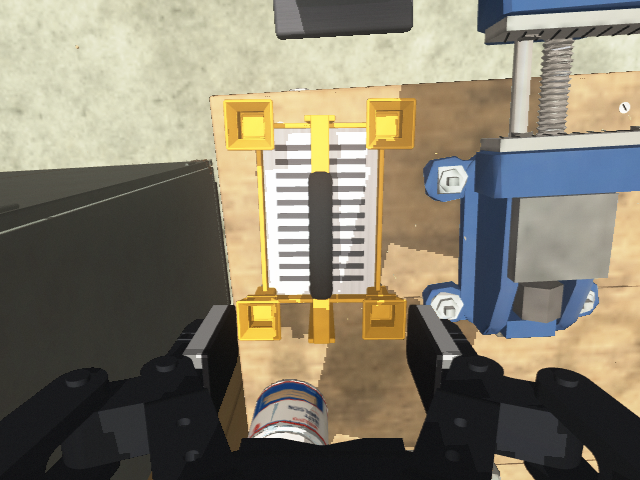

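Yellow cup rims at (249,125),(391,124),(258.5,319),(384.5,318.5); grip runs (320,171)–(320,298).

```bash
python3 - <<'E'
from h import *
s,M=tool(); C=cam("wrist",s)
cup=np.array([[-75,-50,82],[-75,50,82],[75,-50,82],[75,50,82],[45,0,115.5],[-45,0,115.5]])/1000
uv=np.array([(249,125),(391,124),(258.5,319),(384.5,318.5),(320.5,298),(320,171)])
for n in (4,6):
  x,e=fit(C,cup[:n],uv[:n],[.48,-.08,-.05]); print(x,e,"shift",M.T@np.r_[x[:2]-s["tcp_pos"][:2],0],"tool yaw",np.arctan2(M[1,1],M[0,1])-np.pi/2)
E
```

```text
t 11.02 tcp [ 0.4832 -0.0762  0.2525] x [-0.999  0.054  0.001] y [0.054 0.999 0.001] z [-0.001  0.001 -1.   ] q [-0.26 -0.18  1.76  0.    1.57 -1.78] F [-0.2 -0.  -0. ] w 0.7
[ 0.48675054 -0.07741451 -0.04716334] 1.2347296815259483 shift [-3.63262765e-03 -1.03275477e-03 -5.89004584e-06] tool yaw -0.05374101601154102
[ 0.48639909 -0.07751558 -0.04769088] 2.3521717776469018 shift [-3.28711087e-03 -1.15256024e-03 -5.49180117e-06] tool yaw -0.05374101601154102
```

```bash
python3 -m handwheel '[-0.0032,-0.001,0.02,-0.006,0,0,0.03,0,0,0,0.03,0,0,0,0.03,0,0,0,0.03,0,0,0,0.016,0,0,0,0.008,0,0,0,0,0,0,0,0,0]'
python3 -m handwheel '[0,0,0,0,0,0,0,0,0,0,0,0,0,0,0,0,0,0,0,0,0,0,0,0,0,0,0,0,0,0,0,0]' 1 80
python3 -m handwheel '[0,0,0,0,0,0,0,0,0,0,-0.005,0,0,0,-0.01,0,0,0,-0.01,0,0,0,0,0,0,0,0,0]'; python3 -c "from h import *;tool();print(arm.read_state()['wrist_torque'])"
```

```text
time_s: 11.77
tcp_pos: [0.4869, -0.078, 0.0898]
tool_rot: [0.024, 1.0, 0.0, 0.0]
wrist_force: [-0.1, 0.0, -0.9]
width: 0.699
time_s: 12.43
tcp_pos: [0.4875, -0.0782, 0.0906]
tool_rot: [0.024, 1.0, 0.0, 0.001]
wrist_force: [-0.1, 5.9, 6.4]
width: 0.17
time_s: 13.02
tcp_pos: [0.4872, -0.0791, 0.1153]
tool_rot: [0.025, 1.0, -0.0, 0.001]
wrist_force: [0.3, -0.0, -6.5]
width: 0.166
t 13.02 tcp [ 0.4872 -0.0791  0.1153] x [-0.999  0.049 -0.002] y [ 0.049  0.999 -0.001] z [ 0.002 -0.001 -1.   ] q [-0.26 -0.07  1.91 -0.    1.3  -1.79] F [ 0.3 -0.  -6.5] w 0.166
[ 0.00157445 -0.03733287 -0.03718428]
```

```bash
python3 -m handwheel '[0,0,-0.01,0,0,0,-0.02,0,0,0,-0.02,0,0,0,-0.02,0,0,0,-0.02,0,0,0,-0.02,0,0,0,-0.02,0,0,0,-0.02,0,0,0,-0.01,0,0,0,0,0]'
python3 -m handwheel '[-0.0005,0.012,0,0,-0.0009,0.022,0,0,-0.0009,0.025,0,0,-0.0009,0.025,0,0,-0.0009,0.025,0,0,-0.0009,0.025,0,0,-0.0009,0.025,0,0,-0.0009,0.025,0,0,-0.0009,0.025,0,0,-0.0009,0.025,0,0]' | head -2
python3 -m handwheel '[-0.0009,0.025,0,0,-0.0009,0.025,0,0,-0.0009,0.025,0,0,-0.0009,0.025,0,0,-0.0009,0.025,0,0,-0.0009,0.025,0,0,-0.0009,0.025,0,0,-0.0009,0.022,0,0,-0.0005,0.015,0,0,0,0.008,0,0]'|head -2
python3 -m handwheel '[0,0,0,0,0,0,0,0,0,0,0,0,0,0,0,0]'
python3 - <<'E'
from h import *
s,M=tool(); im=optics.camera("wrist"); cv2.imwrite("pics/w6.png",im[:,:,::-1]); cv2.imwrite("pics/side6.png",optics.camera("side")[:,:,::-1]); C=cam("wrist",s); tool()
cup=np.array([[75,50,82],[75,-50,82],[-75,50,82],[-75,-50,82]])/1000
print(proj(C,R.from_euler('z',-.052).apply(cup)+[.528,.3752,0]).round(1))
print(M.T@(np.array([.528,.3752,0])-s["tcp_pos"]),"yaw",np.arctan2(M[1,1],M[0,1])-np.pi/2)
E
```

```text
time_s: 13.85
tcp_pos: [0.4877, -0.0791, 0.2774]
tool_rot: [0.025, 1.0, -0.001, 0.002]
wrist_force: [-0.6, -1.4, -6.7]
width: 0.172
time_s: 14.68
tcp_pos: [0.5054, 0.1562, 0.272]
time_s: 15.52
tcp_pos: [0.5236, 0.3759, 0.2713]
time_s: 15.85
tcp_pos: [0.5252, 0.3728, 0.2741]
tool_rot: [0.025, 1.0, -0.0, -0.0]
wrist_force: [0.2, -0.5, -6.8]
width: 0.169
t 15.85 tcp [0.5252 0.3728 0.2741] x [-0.999  0.05   0.   ] y [ 0.05   0.999 -0.001] z [-0.    -0.001 -1.   ] q [ 0.54  0.24  1.29 -0.    1.61 -0.98] F [ 0.2 -0.5 -6.8] w 0.169
t 15.95 tcp [0.5253 0.3731 0.2745] x [-0.999  0.05  -0.   ] y [ 0.05   0.999 -0.   ] z [ 0. -0. -1.] q [ 0.54  0.24  1.29 -0.    1.61 -0.98] F [ 0.2 -0.2 -5.5] w 0.169
[[384.4 307.7]
 [266.  307.4]
 [392.5 122.6]
 [259.4 122.4]]
[-0.00271998  0.00264418  0.27414647] yaw -0.05020360102722776
```

View pics/w6.png

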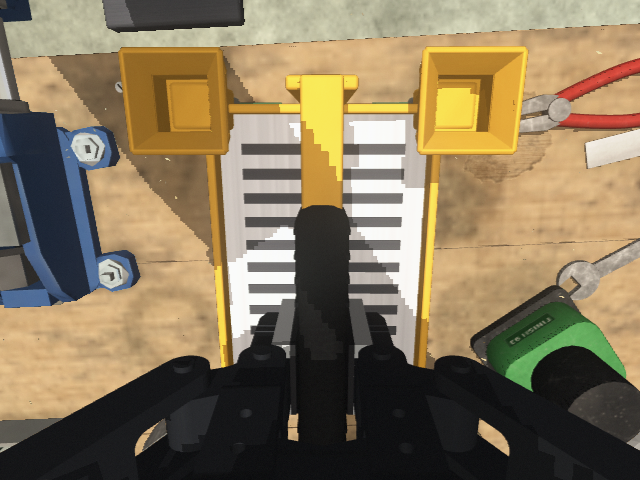

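Held rack's front cup rims at about (176,101) and (471,100), grip end at (322,206); it hangs level. I'll compare its pose in the tool with the green rack.

```bash
python3 - <<'E'
from h import *
from scipy.optimize import least_squares
s,M=tool(); C=cam("wrist",s)
P=np.array([[-75,-50,82],[-75,50,82]])/1000; uv=np.array([(176,101),(471,100)])
f=lambda x:(proj(C,R.from_euler('z',x[3]).apply(P)+x[:3])-uv).ravel()
x=least_squares(f,[.525,.373,.18,-.05]).x; print(x.round(4),"rel tool",M.T@(x[:3]-s["tcp_pos"]))
E
```

```text
t 15.95 tcp [0.5253 0.3731 0.2745] x [-0.999  0.05  -0.   ] y [ 0.05   0.999 -0.   ] z [ 0. -0. -1.] q [ 0.54  0.24  1.29 -0.    1.61 -0.98] F [ 0.2 -0.2 -5.5] w 0.169
[ 0.524   0.3734  0.1824 -0.047 ] rel tool [0.0013366  0.00030753 0.09212701]
```

View pics/side6.png

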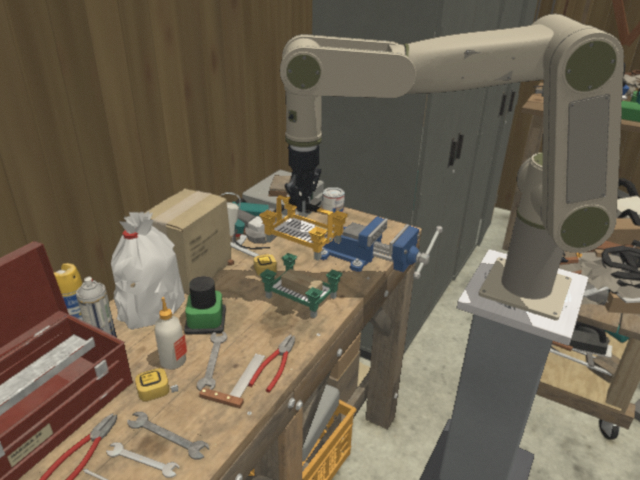

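```bash
python3 -m handwheel '[-0.0018,0.001,0,0.002,-0.0018,0.001,0.01,0.002,0,0,0.015,0,0,0,0.015,0,0,0,0.015,0,0,0,0.015,0,0,0,0.01,0,0,0,0.005,0,0,0,0,0,0,0,0,0]'
python3 -m handwheel '[0,0,0,0,0,0,0,0,0,0,0,0]'; python3 - <<'E'
from h import *
s,M=tool(); print(M.T@(np.array([.528,.3752,0])-s["tcp_pos"]),"yaw",np.arctan2(M[1,1],M[0,1])-np.pi/2)
E
```

```text
time_s: 16.78
tcp_pos: [0.5289, 0.3758, 0.1895]
tool_rot: [0.027, 1.0, 0.0, 0.0]
wrist_force: [-0.2, 0.6, -5.5]
width: 0.169
time_s: 17.03
tcp_pos: [0.5293, 0.3761, 0.1905]
tool_rot: [0.027, 1.0, 0.001, 0.001]
wrist_force: [0.2, 0.4, -6.2]
width: 0.173
t 17.03 tcp [0.5293 0.3761 0.1905] x [-0.999  0.053 -0.002] y [0.053 0.999 0.001] z [ 0.002  0.001 -1.   ] q [ 0.54  0.28  1.39  0.    1.47 -0.98] F [ 0.2  0.4 -6.2] w 0.173
[ 0.00154894 -0.00116328  0.19050353] yaw -0.05307238426608851
```

```bash
python3 -m handwheel '[0.0005,-0.0005,0.004,0,0,0,0.004,0,0,0,0.004,0,0,0,0.004,0,0,0,0,0]'
python3 -m handwheel '[0,0,0.003,0,0,0,0.003,0,0,0,0,0]'
```

```text
time_s: 17.45
tcp_pos: [0.5275, 0.3748, 0.1715]
tool_rot: [0.027, 1.0, -0.001, -0.001]
wrist_force: [-0.1, 0.1, -7.1]
width: 0.17
time_s: 17.7
tcp_pos: [0.528, 0.3751, 0.1664]
tool_rot: [0.027, 1.0, -0.0, -0.0]
wrist_force: [-0.6, 0.5, -6.7]
width: 0.17
```

Entering the cups freely; continue down.

```bash
python3 -m handwheel '[0,0,0.003,0,0,0,0.003,0,0,0,0,0]'
python3 -m handwheel '[0,0,0.003,0,0,0,0.002,0,0,0,0,0]'
```

```text
time_s: 17.95
tcp_pos: [0.5284, 0.3753, 0.1609]
tool_rot: [0.027, 1.0, 0.0, 0.0]
wrist_force: [2.3, 0.2, -6.4]
width: 0.171
time_s: 18.2
tcp_pos: [0.5283, 0.3751, 0.1558]
tool_rot: [0.027, 1.0, -0.0, -0.0]
wrist_force: [0.8, 0.2, -6.5]
width: 0.174
```

```bash
python3 -m handwheel '[0,0,0.002,0,0,0,0.001,0,0,0,0,0]'
python3 -m handwheel '[0,0,0.001,0,0,0,0.001,0,0,0,0,0]'
```

```text
time_s: 18.45
tcp_pos: [0.5283, 0.3752, 0.1531]
tool_rot: [0.027, 1.0, -0.0, 0.0]
wrist_force: [2.7, -0.2, -6.8]
width: 0.173
time_s: 18.7
tcp_pos: [0.5283, 0.3753, 0.1512]
tool_rot: [0.027, 1.0, 0.0, 0.0]
wrist_force: [3.2, -0.1, -6.5]
width: 0.169
```

```bash
python3 -m handwheel '[0,0,0.001,0,0,0,0,0]'
python3 -m handwheel '[0,0,0.001,0,0,0,0,0,0,0,0,0]'
```

```text
time_s: 18.87
tcp_pos: [0.5287, 0.3755, 0.1507]
tool_rot: [0.027, 1.0, 0.0, 0.0]
wrist_force: [3.3, -0.2, -4.5]
width: 0.169
time_s: 19.12
tcp_pos: [0.5288, 0.3757, 0.1504]
tool_rot: [0.027, 1.0, 0.001, 0.001]
wrist_force: [3.0, 1.2, 2.0]
width: 0.171
```

It is bearing at the expected home height (TCP 0.1505 m, predicted 0.151). Release and lift.

```bash
python3 -m handwheel '[0,0,0.001,0,0,0,0,0]'
python3 -m handwheel '[0,0,0,0,0,0,0,0,0,0,0,0,0,0,0,0,0,0,0,0]' -0.4
python3 -m handwheel '[0,0,-0.005,0,0,0,-0.015,0,0,0,-0.03,0,0,0,-0.03,0,0,0,-0.03,0,0,0,-0.03,0,0,0,0,0,0,0,0,0,0,0,0,0]'
python3 - <<'E'
from h import *
s,M=tool(); w=optics.camera("wrist"); sd=optics.camera("side"); C=cam("wrist",s)
a=w[:,:,::-1][40:440,170:470]; b=cv2.resize(sd[230:340,230:370,::-1],(500,400),interpolation=cv2.INTER_CUBIC)
cv2.imwrite("pics/v7.png",np.hstack([a,b]))
cup=np.array([[75,50,142],[75,-50,142],[-75,50,142],[-75,-50,142]])/1000
print((proj(C,R.from_euler('z',-.052).apply(cup)+[.528,.3752,0])-[170,40]).round(1))
E
```

```text
time_s: 19.28
tcp_pos: [0.5289, 0.3759, 0.1503]
tool_rot: [0.026, 1.0, 0.001, 0.001]
wrist_force: [0.7, -0.6, 7.3]
width: 0.175
time_s: 19.7
tcp_pos: [0.5279, 0.3752, 0.1479]
tool_rot: [0.027, 1.0, -0.0, -0.0]
wrist_force: [-0.1, -0.6, -0.1]
width: 0.7
time_s: 20.45
tcp_pos: [0.5282, 0.3752, 0.288]
tool_rot: [0.027, 1.0, -0.0, -0.0]
wrist_force: [-0.4, -0.5, -0.4]
width: 0.703
t 20.45 tcp [0.5282 0.3752 0.288 ] x [-0.999  0.053  0.   ] y [ 0.053  0.999 -0.   ] z [-0. -0. -1.] q [ 0.54  0.25  1.26  0.    1.64 -0.98] F [-0.4 -0.5 -0.4] w 0.703
[[220.1 288.8]
 [ 84.8 289. ]
 [229.7  76.5]
 [ 74.9  76.7]]
```

View pics/v7.png

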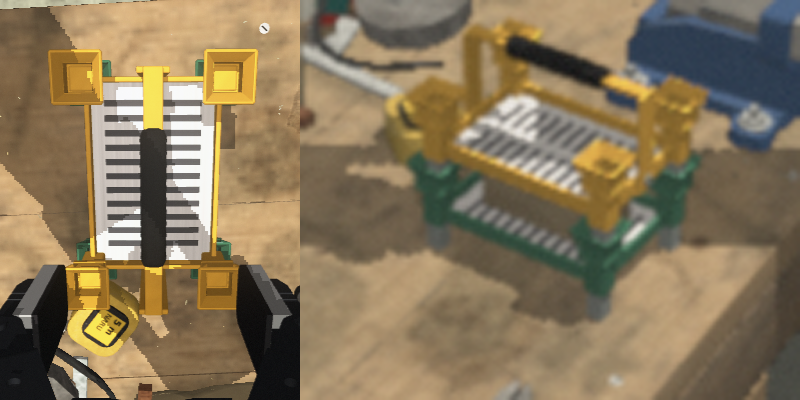

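The yellow rack sits level with all posts in the green cups: rims at (76,77),(231,77),(88,287),(218,287), within about 3 px of a fully home rack. The arm is clear.

```bash
python3 -c "
from cell import arm
print(arm.close_job(), arm.read_state()['time_s'])"
```

```text
the job is handed in; nothing more can be done
the job is handed in; nothing more can be done
```

The job is done and handed in at about 20.5 s of the 64 s allowed; the hand-in gave no verdict.

- **Offcut:** I laid it lengthwise on the green deck and let go. The wrist view afterwards showed it flat and within about 2 mm of the rack's centre.
- **Yellow rack:** I lifted it by its handle, carried it over the vice and lowered it level until it took load. That happened at a tool height of 0.1505 m, where 0.151 m meant feet fully home. The wrist force readings stayed within about 8 N. I then opened the fingers and backed off about 140 mm.
- **Last checks:** The yellow cup rims lay within about 3 px of where a fully home rack should show, and the side view showed it level on all four posts. In that view the offcut is hidden between the racks, so I could not see it again.
- **Bystanders:** No move came near the pliers or the tin. They and the tape looked in place in the pictures taken along the way, but I did not measure them at the end.
- **Disagreements and budget:** Camera fits differed by 2–3 mm between views, which the flared cups took up. I viewed 11 pictures, one over the budget of 10.

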